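Turn round the row of paint pots

ROBOT

A 6-joint arm with a two-finger parallel gripper is mounted at the origin on the work surface. World frame = base frame: x ahead of the robot, y to its left, z up, the work surface at z = 0. Lengths are in m, angles in degrees, forces in N, time in s.
With the tool pointing down it reaches from about 0.4 to 0.825 m from the base axis. Payload 7 kg.
Tool frame: the origin (TCP) lies midway between the tips of the shut fingers; the grasp point (between the pads) lies 19 mm behind it; y points along the fingers, z is the direction in which the jaws open and shut, and the axes are right-handed (so a half turn about y gives the same grasp; the last joint's range is limited). The gripper opens to 88 mm and grips with 3 to 60 N. Pads are 19 mm wide; open, the fingers measure 130 mm over their backs; the gripper's body (78 mm by 193 mm) begins 47 mm behind the grasp point.
Start: joints at [-47.722, 20.546, 0.682, 0, -70.136, -16.507], TCP at [0.293, -0.608, 0.227] pointing down, gripper open.
Joint ranges: [-176.03, 176.03], [-82.01, 121.73], [-58.28, 71.71], [-173.87, 95.51], [-174.79, -0.11], [-173.66, 173.66]. Speed limits (degrees/s): [136.94, 136.94, 172.46, 180, 180, 180].

INTERFACE

Orientations are given as [roll, pitch, yaw] about the fixed x, y, z axes, in that order (R = Rz(yaw) Ry(pitch) Rx(roll)).
In Python, from plant import ctrl gives the robot as it stands.
- The arm moves only by the tool step_arm, never from a script. Its argument "rows" is a list that holds one entry, the list of rows, each a list of 7 numbers: the gripper command: -1 is shut, 1 is fully open, values between are in proportion, then the shift along the world's x, y, z in cm, then the turn, a rotation vector about the world's x, y, z in degrees. In form: [[[fingers, tx, ty, tz, rx, ry, rz], ...]]. A call has 1 to 12 rows; each row shifts and turns the commanded pose from where the row before left it; what a row does not reach is not made up. A row lasts 1/8 s, in which the tool goes at most 62.5 mm and 10.7 degrees, less where a joint would pass 70% of its speed; a pose out of reach is approached as far as the arm can. A call is refused whole if a number of a shift passes 6.25 or a number of a turn 10.7, either way. A call with a gripper value outside its range is refused whole. The fingers move at their own pace and stop on an object; the grip force is fixed at half the most. Time passes only in rows, so rows that do not move let the fingers close. It gives the time, the measured TCP pose, the force and the opening at its end, in the units of the state.
- ctrl.get_obs(): the state, without advancing time (a new reading comes with each control period).
- ctrl.snapshot(name): name is "side" or "top" or "wrist"; returns the picture (400x640x3 uint8, blue, green, red); there is no depth.
- ctrl.camera_params(name): a dict with "vertical_fov" (degrees; the focal length in pixels is half the picture's height over the tangent of half this angle, whatever the lens; pixels are square), "cx", "cy" (the principal point, pixels), "rvec" (rotation vector, rad) and "tvec" (3), from world to camera coordinates, as OpenCV has them. Camera axes: x right, y down, z forward; pixel columns grow to the right and rows downward; lengths in m; the calibration is good to about 2 mm. A picture is of the moment at which its call begins: read the wrist's pose just before it. camera_params takes no time and is no camera call; for the wrist camera it gives the pose at the moment of the call.
- ctrl.close_job(): hands the job in, once; it reports no verdict.
The state is a dict: "clock": time; "joint_pos": joint angles; "qvel": joint speeds; "tau": joint torques, N m; "tool_pos": TCP position; "orientation": TCP orientation; "force": force on the tool from outside, world axes, zero at the start; "moment": the same for the moment, N m; "opening": finger opening in m.
Only numpy, scipy, OpenCV 4.12 (cv2) and the standard library are available. Lean on these libraries where they do the work, as an engineer would, in place of code of your own. Each camera call takes 0.05 s, during which the arm holds its last target. There are 200 camera calls.

TASK

Move the four paint pots from the stock rack into the four pockets of the caddy, one pot to a pocket and in reverse order: the pot nearest the stock rack's black end goes into the pocket farthest from the caddy's black end, the next one beside it, and so on, until the last one stands next to the caddy's black end. Stand each pot upright on its pocket floor without dropping or tipping it, and leave the model house, glue bottle and brush where they are.

Things in the scene. Friction and masses are not known exactly. Their poses are not given: they have to be found in the camera images.
- stock: Stock rack, fixed: flat mid-brown wooden board 290 x 76 mm, 6 mm thick, carrying a straight row of four pads along its own x axis; a black end block (20 mm long, 76 mm wide, 16 mm high) is joined to its -x end. Origin: centre of the board's underside, on the bench; z up. The pads' centres lie at own x = -105, -35, +35, +105 mm, y = 0.
- caddy: Caddy, fixed: grey painted board 290 x 76 mm, 6 mm thick, with a row of four square pockets along its own x axis, empty at the start; a black end block (20 mm long, 76 mm wide, 16 mm high) is joined to its -x end. Origin: centre of the board's underside, on the bench; z up. Pocket centres at own x = -105, -35, +35, +105 mm, y = 0; each pocket is 64 x 64 mm inside, its floor 6 mm above the origin, its rim 8 mm higher than the floor, walls 6 mm thick.
- pot_red_mid (a point): Paint pot with red lid and red band, else white: upright closed cylinder 46 mm in diameter, 70 mm high (lid the top 18 mm, same diameter), about 0.14 kg, loose. The point is its centre, 35 mm above its underside; z along its axis, up. It starts standing on the red pad, within 4 mm of the pad's centre; pots in the row are 70 mm apart, so about 24 mm of free space between neighbours, and open space on both sides of the row.
- pot_yellow_mid (a point): Paint pot with yellow lid and yellow band, else white: upright closed cylinder 46 mm in diameter, 70 mm high (lid the top 18 mm, same diameter), about 0.14 kg, loose. The point is its centre, 35 mm above its underside; z along its axis, up. It starts standing on the yellow pad, within 4 mm of the pad's centre; pots in the row are 70 mm apart, so about 24 mm of free space between neighbours, and open space on both sides of the row.
- pot_green_mid (a point): Paint pot with green lid and green band, else white: upright closed cylinder 46 mm in diameter, 70 mm high (lid the top 18 mm, same diameter), about 0.14 kg, loose. The point is its centre, 35 mm above its underside; z along its axis, up. It starts standing on the green pad, within 4 mm of the pad's centre; pots in the row are 70 mm apart, so about 24 mm of free space between neighbours, and open space on both sides of the row.
- pot_blue_mid (a point): Paint pot with blue lid and blue band, else white: upright closed cylinder 46 mm in diameter, 70 mm high (lid the top 18 mm, same diameter), about 0.14 kg, loose. The point is its centre, 35 mm above its underside; z along its axis, up. It starts standing on the blue pad, within 4 mm of the pad's centre; pots in the row are 70 mm apart, so about 24 mm of free space between neighbours, and open space on both sides of the row.
- pad_red: The red pad of the stock rack, fixed: wooden tile 64 mm long along the row, 66 mm across and 4 mm thick, with a red painted tab that sticks out 26 mm on the rack's +y side. Shows where the red pot started. Origin: centre of the tile's underside (without the tab), 6 mm above the bench; axes parallel to the stock rack's.
- pad_yellow: The yellow pad of the stock rack, fixed: wooden tile 64 mm long along the row, 66 mm across and 4 mm thick, with a yellow painted tab that sticks out 26 mm on the rack's +y side. Shows where the yellow pot started. Origin: centre of the tile's underside (without the tab), 6 mm above the bench; axes parallel to the stock rack's.
- pad_green: The green pad of the stock rack, fixed: wooden tile 64 mm long along the row, 66 mm across and 4 mm thick, with a green painted tab that sticks out 26 mm on the rack's +y side. Shows where the green pot started. Origin: centre of the tile's underside (without the tab), 6 mm above the bench; axes parallel to the stock rack's.
- pad_blue: The blue pad of the stock rack, fixed: wooden tile 64 mm long along the row, 66 mm across and 4 mm thick, with a blue painted tab that sticks out 26 mm on the rack's +y side. Shows where the blue pot started. Origin: centre of the tile's underside (without the tab), 6 mm above the bench; axes parallel to the stock rack's.
- house_mid (a point): Bystander: little white model house with a terracotta roof, footprint 60 x 76 mm, about 75 mm high, loose; the point is 21 mm above the middle of its underside.
- glue_mid (a point): Bystander: white glue bottle with orange cap, 52 mm in diameter, 130 mm high, standing loose; the point is half-way up.
- brush_grip (a point): Bystander: paint brush lying loose on the bench; the point is on its handle.
There are look-alikes about, which are no part of the job. What is shaped like the part that bears pot_red_mid but grey or pink is not meant. What is shaped like the part that bears pot_blue_mid but grey is not meant.

How it is judged:
By the outcome, as a careful person would: the job done as asked, in the order asked, and still so for the second after the job is handed in, with the robot touching nothing.
It also fails if it takes over 96 s, if anything falls off the work surface, if the arm or the gripper's body presses on something with over 40 N, if the wrist force passes 120 N, or if a joint passes its speed limit or range.

## Working session

There is one attempt and no reset: what is moved stays moved. The work goes in short steps, Python scripts to look and compute and a tool call to move; the robot and the scene stay as the last step left them, time stands still between calls to the robot, and variables do not carry over. Pictures are saved under pics/ and viewed, about 12 in all and at most 16, crops included, and the job is handed in when it is done.

Besides the shell and the picture viewer there is one more tool, called after "Emit:" as name([rows], argument=value, ...), one row to a line, values as JSON. step_arm: Moves the arm, as the interface text tells. Its arguments: {"type":"object","properties":{"rows":{"type":"array"}},"required":["rows"]}

```bash
mkdir -p pics; cat > h.py <<'E'
import numpy as np, cv2
from plant import ctrl
def cam(n):
    p=ctrl.camera_params(n); f=200/np.tan(np.radians(p["vertical_fov"])/2)
    K=np.array([[f,0,p["cx"]],[0,f,p["cy"]],[0,0,1.]])
    return K,cv2.Rodrigues(np.array(p["rvec"],float))[0],np.array(p["tvec"],float).ravel(),p
def back(c,uv,z):
    K,R,t,_=c; d=R.T@np.linalg.inv(K)@np.array([uv[0],uv[1],1.]); o=-R.T@t
    return o+d*(z-o[2])/d[2]
def proj(c,X):
    K,R,t,_=c; q=K@(R@np.array(X,float)+t); return q[:2]/q[2]
E
python3 - <<'E'
from h import *
print(ctrl.get_obs())
for n in ("top","side"):
    print(ctrl.camera_params(n)); cv2.imwrite(f"pics/{n}0.png",ctrl.snapshot(n))
E
```

```text
{'clock': 0.0, 'joint_pos': array([-4.77213091e+01,  2.05897701e+01,  6.33316927e-01, -2.12273078e-02,
       -7.01355609e+01, -1.65067186e+01]), 'qvel': array([ 0.09967578,  0.00246359, -0.09445825, -0.13610186, -0.02290851,
       -0.04714932]), 'tau': array([ 6.34924309e-04, -5.82719564e+01,  2.93068618e+01,  6.99757889e+00,
        6.84404396e-03, -1.67775456e-04]), 'tool_pos': array([ 0.29324609, -0.60742213,  0.22563453]), 'orientation': array([-8.99061078e+01,  7.01376516e-03,  2.57647491e+01]), 'force': array([-0.15574612,  0.0472017 ,  0.37395511]), 'moment': array([-0.02589929,  0.03675986,  0.00162807]), 'opening': 0.08760675983293374}
{'vertical_fov': 43.53897636040733, 'cx': 319.59658370155, 'cy': 199.07720302817287, 'rvec': array([ 2.16691471, -2.17143931,  0.15233825]), 'tvec': array([-0.02147027,  0.56273962,  1.36082987])}
{'vertical_fov': 50.43520252321559, 'cx': 321.43875508844434, 'cy': 201.59672279406155, 'rvec': array([ 0.769778  , -2.51115939,  1.19741898]), 'tvec': array([0.44731301, 0.23861974, 1.06005511])}
```

View pics/top0.png

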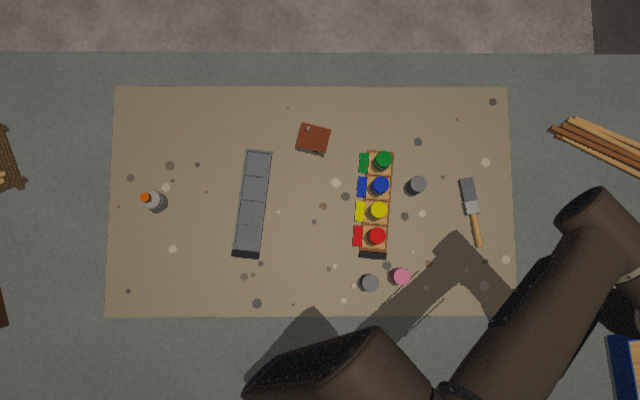

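View pics/side0.png

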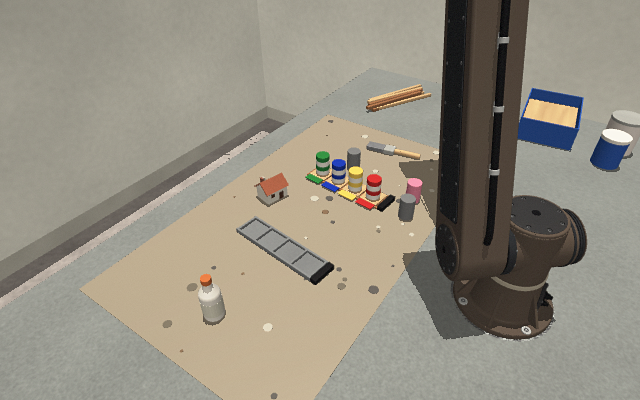

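Top view: the stock rack runs from black end (373,254) through red (376,236), yellow (379,211), blue (380,186) to green (383,160). The caddy's black end is at (246,254) and its far pocket at (259,159). Plain grey pots at (417,185) and (369,283) and a pink one at (400,276) are look-alikes, because they aren't on the coloured pads and have no white body. I'll confirm in a crop.

```bash
python3 - <<'E'
import cv2
i=cv2.imread("pics/top0.png")[140:290,225:425]
cv2.imwrite("pics/crop0.png",cv2.resize(i,None,fx=4,fy=4,interpolation=cv2.INTER_CUBIC))
E
```

```text
(no output)
```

View pics/crop0.png

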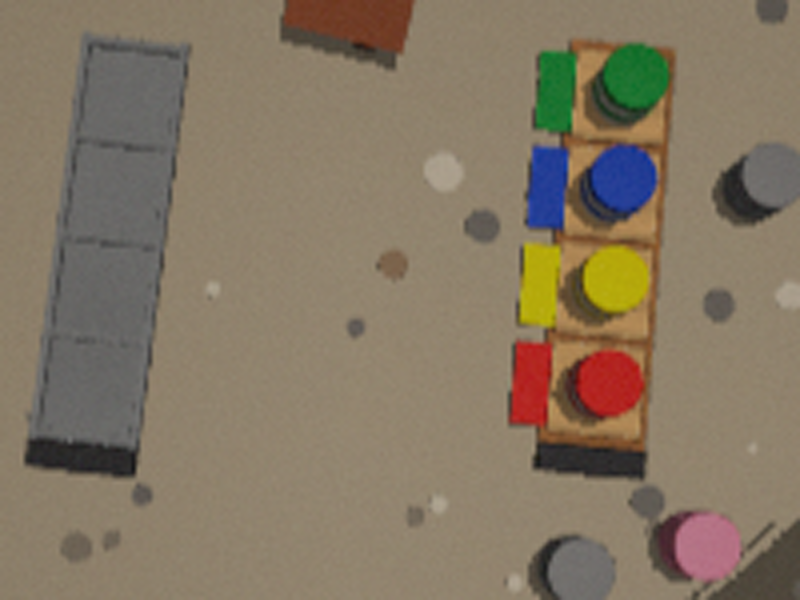

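```bash
python3 - <<'E'
from h import *
c=cam("top"); np.set_printoptions(precision=4,suppress=True)
o=lambda x,y:(225+(x+.5)/4-.5,140+(y+.5)/4-.5)
print("cam",-c[1].T@c[2])
P={}
for n,x,y in (("g",636,77),("b",623,180),("y",616,279),("r",609,383)): P[n]=back(c,o(x,y),.08); print(n,P[n])
print("d",[np.linalg.norm(P[a]-P[b]) for a,b in ("gb","by","yr")])
d=P["g"]-P["r"]; print("row yaw",np.degrees(np.arctan2(d[1],d[0])))
C={}
for n,x,y,z in (("farL",86,35,.014),("farR",190,44,.014),("jL",28,440,.016),("jR",138,447,.016),("endL",25,466,.016),("endR",136,475,.016)):
    C[n]=back(c,o(x,y),z); print(n,C[n])
L=lambda a,b:np.linalg.norm((C[a]-C[b])[:2])
print(L("farL","farR"),L("farL","jL"),L("farR","jR"),L("jL","jR"),L("jL","endL"))
for n,u,v in (("greyA",417,184),("greyB",370,282),("pink",401,275)): print(n,back(c,(u,v),.08))
print("house",back(c,(313,138),.07))
E
```

```text
cam [0.3961 0.0061 1.4185]
g [ 0.6674 -0.1966  0.08  ]
b [ 0.5964 -0.1865  0.08  ]
y [ 0.5291 -0.1806  0.08  ]
r [ 0.4592 -0.1746  0.08  ]
d [np.float64(0.07166580270405622), np.float64(0.06760801437480761), np.float64(0.07013155524623463)]
row yaw -6.02959422875103
farL [0.7109 0.186  0.014 ]
farR [0.7044 0.1119 0.014 ]
jL [0.4237 0.2218 0.016 ]
jR [0.4186 0.1456 0.016 ]
endL [0.4057 0.2236 0.016 ]
endR [0.3993 0.1467 0.016 ]
0.07433971990336222 0.28946011281120726 0.28781588427824706 0.07643075630940696 0.01801822266072453
greyA [ 0.5981 -0.2861  0.08  ]
greyB [ 0.3361 -0.1543  0.08  ]
pink [ 0.3541 -0.237   0.08  ]
house [ 0.7277 -0.0043  0.07  ]
```

Red goes to the far pocket (0.669,0.154), then yellow (0.599,0.162), blue (0.530,0.1705) and green (0.460,0.179). The crop confirms the four pots on coloured pads. The measured spacing (72, 68 and 70 mm) and caddy size (289 x 76 mm) match the given sizes. Jaws will go across the row, at tool yaw of about -6°.

Emit:
step_arm([
  [[1,1.66,4.33,-0.5,0,0,-3.18],[1,1.66,4.33,-0.5,0,0,-3.18],[1,1.66,4.33,-0.5,0,0,-3.18],[1,1.66,4.33,-0.5,0,0,-3.18],[1,1.66,4.33,-0.5,0,0,-3.18],[1,1.66,4.33,-0.5,0,0,-3.18],[1,1.66,4.33,-0.5,0,0,-3.18],[1,1.66,4.33,-0.5,0,0,-3.18],[1,1.66,4.33,-0.5,0,0,-3.18],[1,1.66,4.33,-0.5,0,0,-3.18],[1,0,0,0,0,0,0],[1,0,0,0,0,0,0]],
])

```text
clock: 1.6
tool_pos: [0.4593, -0.1747, 0.1764]
orientation: [-90.0, 0.0, -6.0]
force: [-0.7, 0.4, 0.1]
opening: 0.0876
```

```bash
python3 - <<'E'
from h import *
c=cam("wrist"); i=ctrl.snapshot("wrist")
print(-c[1].T@c[2], ctrl.get_obs()["tool_pos"])
for n,p in (("r",(.4592,-.1746,.08)),("y",(.5291,-.1806,.08)),("b",(.5964,-.1865,.08)),("tcp@.08",tuple(ctrl.get_obs()["tool_pos"][:2])+(.08,))):
    q=proj(c,p); print(n,q); cv2.drawMarker(i,tuple(int(round(v)) for v in q),(255,255,255),cv2.MARKER_CROSS,16,1)
cv2.imwrite("pics/w0.png",i)
E
```

```text
[ 0.38654159 -0.16658056  0.33321939] [ 0.45918364 -0.17518958  0.17650067]
r [318.98066636 197.60134765]
y [320.31036847 265.12357644]
b [321.31545593 322.02408038]
tcp@.08 [318.34866604 197.64780045]
```

View pics/w0.png

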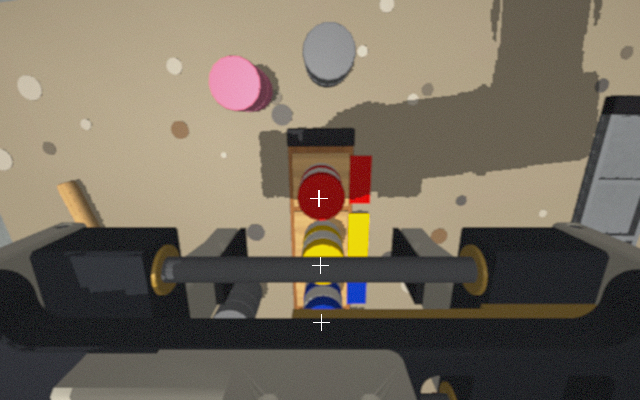

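The wrist view shows the red lid centred at about (321,196), with the predicted cross at (319,198), so they agree within about 2 mm. Descending to grasp.

Emit:
step_arm([
  [[1,0,0.05,-2,0,0,0],[1,0,0,-2,0,0,0],[1,0,0,-2,0,0,0],[1,0,0,-2,0,0,0],[1,0,0,-2,0,0,0],[1,0,0,-2,0,0,0],[1,0,0,-1.4,0,0,0],[1,0,0,-0.6,0,0,0],[1,0,0,0,0,0,0],[-1,0,0,0,0,0,0],[-1,0,0,0,0,0,0],[-1,0,0,0,0,0,0]],
])

```text
clock: 3.15
tool_pos: [0.4597, -0.1743, 0.0369]
orientation: [-90.0, -0.0, -6.0]
force: [-0.7, 0.6, -0.6]
opening: 0.0632
```

Emit:
step_arm([
  [[-1,0,0,0,0,0,0],[-1,0,0,0,0,0,0],[-1,0,0,0,0,0,0]],
])

```text
clock: 3.52
tool_pos: [0.4595, -0.1743, 0.0367]
orientation: [-90.0, -0.0, -6.0]
force: [-0.3, 0.6, 1.5]
opening: 0.0458
```

Emit:
step_arm([
  [[-1,0,0,0,0,0,0],[-1,0,0,0.5,0,0,0],[-1,0,0,1.5,0,0,0],[-1,0,0,2,0,0,0],[-1,0,0,2,0,0,0],[-1,0,0,2,0,0,0],[-1,0,0,2,0,0,0],[-1,0,0,1.5,0,0,0],[-1,0,0,0.5,0,0,0],[-1,0.9,1.3,0,0,0,0],[-1,2,3,0,0,0,0],[-1,2,3.5,0,0,0,0]],
])

```text
clock: 5.03
tool_pos: [0.5088, -0.0952, 0.1557]
orientation: [-90.0, 0.1, -6.1]
force: [0.6, -0.2, -1.0]
opening: 0.0453
```

Emit:
step_arm([
  [[-1,2.5,4,0,0,0,0],[-1,2.5,4,0,0,0,0],[-1,2.5,4,0,0,0,-0.7],[-1,2.5,4,0,0,0,0],[-1,2.5,4,0,0,0,0],[-1,2,3,0,0,0,0],[-1,1.5,2,0,0,0,0],[-1,0,0,0,0,0,0],[-1,0,0,0,0,0,0],[-1,0,0,0,0,0,0]],
])

```text
clock: 6.28
tool_pos: [0.668, 0.1532, 0.1563]
orientation: [-90.0, 0.0, -6.8]
force: [0.8, -0.5, -1.2]
opening: 0.0452
```

```bash
python3 - <<'E'
from h import *
c=cam("wrist"); i=ctrl.snapshot("wrist")
a=np.radians(-6.8); R=np.array([[np.cos(a),-np.sin(a)],[np.sin(a),np.cos(a)]]); C0=np.array([.5645,.1664])
for s in (-105,-35,35,105):
    q=[proj(c,tuple(C0+R@(np.array([s+x*32,y*32])/1000))+(.014,)) for x,y in ((-1,-1),(1,-1),(1,1),(-1,1))]
    cv2.polylines(i,[np.round(q).astype(int)],True,(0,0,255),1)
cv2.imwrite("pics/w1.png",i)
E
```

```text
(no output)
```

View pics/w1.png

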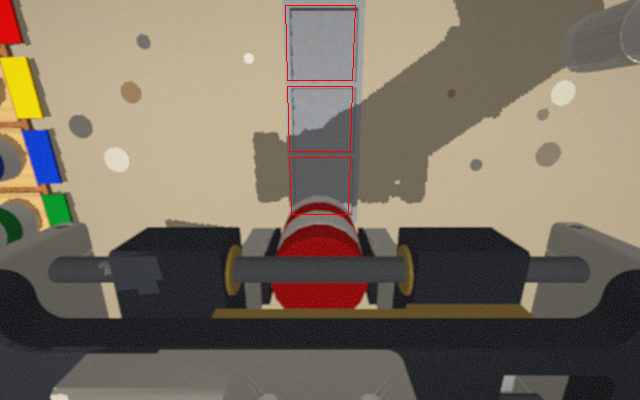

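The pocket overlay fits the caddy, whose board spans columns 283–362 and whose pocket edges line up. It suggests about 2 mm more in +y, well inside the 9 mm slack. Lowering.

Emit:
step_arm([
  [[-1,0.1,0.2,-1,0,0,0],[-1,0,0,-2,0,0,0],[-1,0,0,-2,0,0,0],[-1,0,0,-2,0,0,0],[-1,0,0,-1.5,0,0,0],[-1,0,0,-1.2,0,0,0],[-1,0,0,-1,0,0,0],[-1,0,0,-0.8,0,0,0],[-1,0,0,-0.4,0,0,0],[-1,0,0,0,0,0,0],[-1,0,0,0,0,0,0]],
])

```text
clock: 7.7
tool_pos: [0.6698, 0.1558, 0.038]
orientation: [-90.0, -0.0, -6.7]
force: [0.1, -0.2, -0.8]
opening: 0.0458
```

Emit:
step_arm([
  [[-1,0,0,-0.2,0,0,0],[-1,0,0,-0.15,0,0,0],[-1,0,0,-0.1,0,0,0],[-1,0,0,-0.05,0,0,0],[-1,0,0,0,0,0,0],[-1,0,0,0,0,0,0]],
])

```text
clock: 8.45
tool_pos: [0.6694, 0.1556, 0.0328]
orientation: [-90.0, -0.0, -6.7]
force: [-1.4, -0.1, 1.6]
opening: 0.0454
```

Emit:
step_arm([
  [[0,0,0,0,0,0,0],[1,0,0,0,0,0,0],[1,0,0,0,0,0,0],[1,0,0,0,0,0,0],[1,0,0,0.7,0,0,0],[1,0,0,1.5,0,0,0],[1,0,0,2,0,0,0],[1,0,0,2,0,0,0],[1,0,0,2,0,0,0],[1,0,0,2,0,0,0],[1,0,0,2,0,0,0],[1,-1,-2.6,0,0,0,0.7]],
])

```text
clock: 9.95
tool_pos: [0.6611, 0.131, 0.1579]
orientation: [-89.9, -0.3, -5.9]
force: [-0.7, -0.1, -1.1]
opening: 0.0876
```

Emit:
step_arm([
  [[1,-2,-5,0,0,0,0],[1,-2,-5,0,0,0,0],[1,-2,-5,0,0,0,0],[1,-2,-5,0,0,0,0],[1,-2,-5,0,0,0,0],[1,-2,-4,0,0,0,0],[1,-1,-2,0,0,0,0],[1,0,0,0,0,0,0],[1,0,0,0,0,0,0]],
])

```text
clock: 11.08
tool_pos: [0.5301, -0.1798, 0.155]
orientation: [-90.0, -0.1, -6.0]
force: [-0.8, 0.1, -0.1]
opening: 0.0876
```

```bash
python3 - <<'E'
from h import *
i=ctrl.snapshot("side"); cv2.imwrite("pics/s1.png",cv2.resize(i[120:320,200:450],None,fx=3,fy=3,interpolation=cv2.INTER_CUBIC))
E
```

```text
(no output)
```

View pics/s1.png

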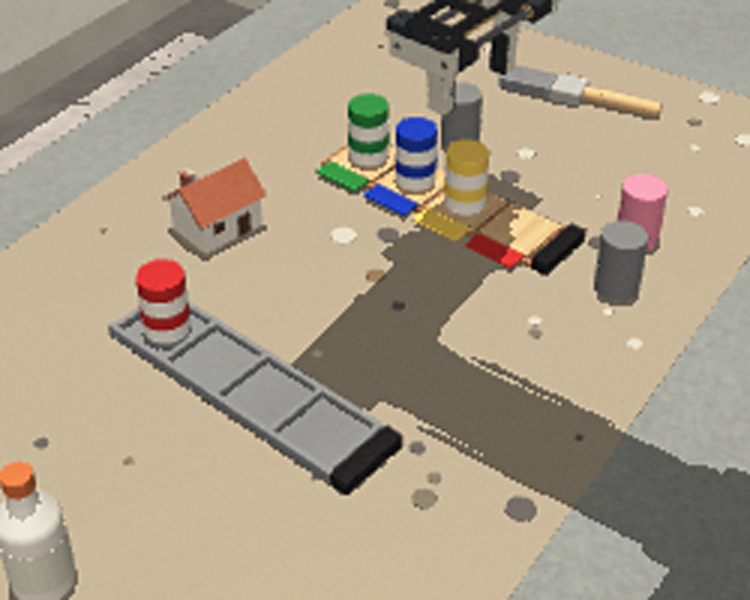

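Red stands upright in the far pocket (crop 163,300). The gripper is over yellow; grasping it.

Emit:
step_arm([
  [[1,-0.1,-0.05,-1.8,0,0,0],[1,0,0,-2,0,0,0],[1,0,0,-2,0,0,0],[1,0,0,-2,0,0,0],[1,0,0,-2,0,0,0],[1,0,0,-1.5,0,0,0],[1,0,0,-0.5,0,0,0],[1,0,0,0,0,0,0],[-1,0,0,0,0,0,0],[-1,0,0,0,0,0,0],[-1,0,0,0,0,0,0],[-1,0,0,0,0,0,0]],
])

```text
clock: 12.62
tool_pos: [0.5285, -0.1809, 0.0368]
orientation: [-90.0, -0.0, -6.0]
force: [-0.6, 0.8, -0.0]
opening: 0.0528
```

Emit:
step_arm([
  [[-1,0,0,0,0,0,0],[-1,0,0,0,0,0,0],[-1,0,0,0,0,0,0]],
])

```text
clock: 13.0
tool_pos: [0.5286, -0.1808, 0.0367]
orientation: [-90.0, -0.0, -6.0]
force: [0.1, 1.3, 3.0]
opening: 0.0457
```

Emit:
step_arm([
  [[-1,0,0,0.5,0,0,0],[-1,0,0,1.5,0,0,0],[-1,0,0,2,0,0,0],[-1,0,0,2,0,0,0],[-1,0,0,2,0,0,0],[-1,0,0,2,0,0,0],[-1,0,0,1.5,0,0,0],[-1,0,0,0.5,0,0,0],[-1,0.3,1.5,0,0,0,0],[-1,0.6,3,0,0,0,-0.7],[-1,0.8,4,0,0,0,0],[-1,1,4.5,0,0,0,0]],
])

```text
clock: 14.5
tool_pos: [0.555, -0.0493, 0.1557]
orientation: [-90.0, 0.1, -6.8]
force: [1.3, -0.5, -0.9]
opening: 0.0459
```

Emit:
step_arm([
  [[-1,1,4.5,0,0,0,0],[-1,1,4.5,0,0,0,0],[-1,1,4.5,0,0,0,0],[-1,0.8,4,0,0,0,0],[-1,0.4,2.5,0,0,0,0],[-1,0.2,1.5,0,0,0,0],[-1,0,0,0,0,0,0],[-1,0,0,-1.5,0,0,0],[-1,0,0,-2,0,0,0],[-1,0,0,-2,0,0,0],[-1,0,0,0,0,0,0],[-1,0,0,0,0,0,0]],
])

```text
clock: 16.0
tool_pos: [0.5997, 0.1635, 0.1019]
orientation: [-90.0, -0.0, -6.8]
force: [0.6, -0.5, -0.6]
opening: 0.045
```

.1019 → .0328, 6.9 cm down.

Emit:
step_arm([
  [[-1,0,0.05,-1.5,0,0,0],[-1,0,0,-1.8,0,0,0],[-1,0,0,-1.4,0,0,0],[-1,0,0,-1,0,0,0],[-1,0,0,-0.6,0,0,0],[-1,0,0,-0.3,0,0,0],[-1,0,0,-0.2,0,0,0],[-1,0,0,-0.1,0,0,0],[-1,0,0,0,0,0,0],[-1,0,0,0,0,0,0]],
])

```text
clock: 17.25
tool_pos: [0.5996, 0.1647, 0.0328]
orientation: [-90.0, -0.0, -6.7]
force: [-0.9, -0.1, -0.9]
opening: 0.0454
```

Emit:
step_arm([
  [[-1,0,0,-0.05,0,0,0],[-1,0,0,0,0,0,0],[-1,0,0,0,0,0,0]],
])

```text
clock: 17.62
tool_pos: [0.5996, 0.1647, 0.0327]
orientation: [-90.0, -0.0, -6.7]
force: [-2.1, 0.8, 5.4]
opening: 0.0458
```

Emit:
step_arm([
  [[0,0,0,0,0,0,0],[0.8,0,0,0,0,0,0],[0.8,0,0,0,0,0,0],[0.8,0,0,0,0,0,0],[0.8,0,0,0.7,0,0,0],[0.8,0,0,1.5,0,0,0],[0.8,0,0,2,0,0,0],[0.8,0,0,2,0,0,0],[0.8,0,0,2,0,0,0],[0.8,0,0,2,0,0,0],[0.8,0,0,2,0,0,0],[0.7,0,-2.1,0,0,0,0.7]],
])

```text
clock: 19.12
tool_pos: [0.6008, 0.1449, 0.1574]
orientation: [-89.9, -0.2, -5.9]
force: [0.0, 0.2, 0.2]
opening: 0.0754
```

Emit:
step_arm([
  [[0.7,0,-4,0,0,0,0],[0.7,0,-5,0,0,0,0],[0.7,0,-5,0,0,0,0],[0.7,0,-5,0,0,0,0],[0.7,0,-5,0,0,0,0],[0.7,-0.2,-5,0,0,0,0],[0.7,-0.1,-3,0,0,0,0],[0.7,0,-1,0,0,0,0],[0.7,0,0,0,0,0,0],[0.7,0,0,0,0,0,0]],
])

```text
clock: 20.38
tool_pos: [0.5967, -0.1854, 0.1544]
orientation: [-90.0, -0.0, -6.0]
force: [-0.1, -0.0, 0.3]
opening: 0.0743
```

```bash
python3 - <<'E'
from h import *
i=ctrl.snapshot("side"); a=cv2.resize(i[120:300,220:420],None,fx=2,fy=2,interpolation=cv2.INTER_CUBIC)
c=cam("wrist"); w=ctrl.snapshot("wrist"); q=proj(c,(.5964,-.1865,.08)); cv2.drawMarker(w,tuple(int(round(v)) for v in q),(255,255,255),cv2.MARKER_CROSS,16,1)
cv2.imwrite("pics/s2.png",np.hstack([a,w[:360,120:500]]))
E
```

```text
(no output)
```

View pics/s2.png

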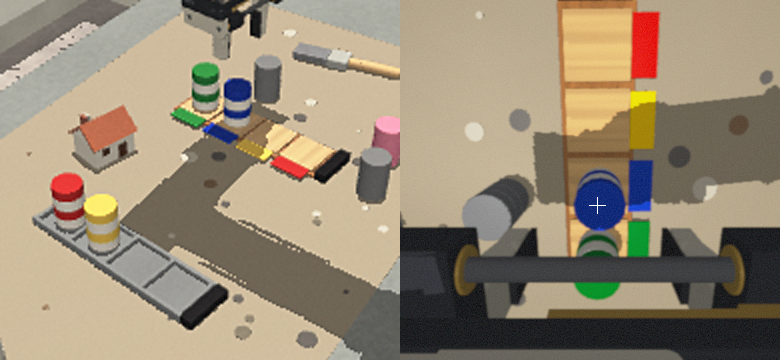

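Red and yellow stand upright in their pockets. The blue lid centre is at (600,205) against the predicted (597,205), and the grey look-alike is about 105 mm away, so the finger clears it. Grasping blue.

Emit:
step_arm([
  [[0.7,0,0.05,-1.8,0,0,0],[0.7,0,0,-2,0,0,0],[0.7,0,0,-2,0,0,0],[0.7,0,0,-2,0,0,0],[0.7,0,0,-2,0,0,0],[0.7,0,0,-1.5,0,0,0],[0.7,0,0,-0.5,0,0,0],[0.7,0,0,0,0,0,0],[-1,0,0,0,0,0,0],[-1,0,0,0,0,0,0],[-1,0,0,0,0,0,0],[-1,0,0,0,0,0,0]],
])

```text
clock: 21.98
tool_pos: [0.5966, -0.1858, 0.0364]
orientation: [-90.0, -0.0, -6.0]
force: [-1.2, 0.6, 1.2]
opening: 0.0457
```

Emit:
step_arm([
  [[-1,0,0,0,0,0,0],[-1,0,0,0,0,0,0],[-1,0,0,0,0,0,0]],
])

```text
clock: 22.35
tool_pos: [0.5966, -0.1858, 0.0364]
orientation: [-90.0, -0.0, -6.0]
force: [-1.6, 1.3, 5.4]
opening: 0.0458
```

Emit:
step_arm([
  [[-1,0,0,0.5,0,0,0],[-1,0,0,1.5,0,0,0],[-1,0,0,2,0,0,0],[-1,0,0,2,0,0,0],[-1,0,0,2,0,0,0],[-1,0,0,2,0,0,0],[-1,0,0,1.5,0,0,0],[-1,0,0,0.5,0,0,0],[-1,-0.3,1.5,0,0,0,0],[-1,-0.6,3,0,0,0,-0.7],[-1,-0.8,4,0,0,0,0],[-1,-0.9,4.5,0,0,0,0]],
])

```text
clock: 23.85
tool_pos: [0.5693, -0.0544, 0.155]
orientation: [-90.0, 0.1, -6.8]
force: [0.2, 0.7, -1.8]
opening: 0.0457
```

Emit:
step_arm([
  [[-1,-0.9,4.5,0,0,0,0],[-1,-0.9,4.5,0,0,0,0],[-1,-0.9,4.5,0,0,0,0],[-1,-0.8,4.5,0,0,0,0],[-1,-0.4,3,0,0,0,0],[-1,-0.2,1.8,0,0,0,0],[-1,0,0,0,0,0,0],[-1,0,0,-1.5,0,0,0],[-1,0,0,-2,0,0,0],[-1,0,0,-2,0,0,0],[-1,0,0,0,0,0,0],[-1,0,0,0,0,0,0]],
])

```text
clock: 25.35
tool_pos: [0.5297, 0.1716, 0.1012]
orientation: [-90.0, -0.0, -6.8]
force: [0.7, -0.4, -1.5]
opening: 0.0458
```

Emit:
step_arm([
  [[-1,0,0.05,-1.5,0,0,0],[-1,0,0,-1.8,0,0,0],[-1,0,0,-1.4,0,0,0],[-1,0,0,-1,0,0,0],[-1,0,0,-0.6,0,0,0],[-1,0,0,-0.3,0,0,0],[-1,0,0,-0.2,0,0,0],[-1,0,0,-0.07,0,0,0],[-1,0,0,0,0,0,0],[-1,0,0,0,0,0,0]],
])

```text
clock: 26.6
tool_pos: [0.5296, 0.1727, 0.0326]
orientation: [-90.0, -0.0, -6.7]
force: [-0.1, -0.3, -1.4]
opening: 0.0457
```

Emit:
step_arm([
  [[-1,0,0,-0.05,0,0,0],[-1,0,0,0,0,0,0],[-1,0,0,0,0,0,0]],
])

```text
clock: 26.98
tool_pos: [0.5296, 0.1728, 0.0324]
orientation: [-90.0, -0.0, -6.7]
force: [-2.2, 0.4, 4.9]
opening: 0.0453
```

Emit:
step_arm([
  [[0,0,0,0,0,0,0],[0.8,0,0,0,0,0,0],[0.8,0,0,0,0,0,0],[0.8,0,0,0,0,0,0],[0.8,0,0,0.7,0,0,0],[0.8,0,0,1.5,0,0,0],[0.8,0,0,2,0,0,0],[0.8,0,0,2,0,0,0],[0.8,0,0,2,0,0,0],[0.8,0,0,2,0,0,0],[0.8,0,0,2,0,0,0],[0.8,0.8,-2,0,0,0,0.7]],
])

```text
clock: 28.48
tool_pos: [0.5386, 0.1538, 0.1572]
orientation: [-89.8, -0.2, -5.9]
force: [0.9, -0.1, -0.9]
opening: 0.0786
```

Emit:
step_arm([
  [[0.8,1.6,-4,0,0,0,0],[0.8,2,-5,0,0,0,0],[0.8,2,-5,0,0,0,0],[0.8,2,-5,0,0,0,0],[0.8,2,-5,0,0,0,0],[0.8,2,-5,0,0,0,0],[0.8,1.4,-4,0,0,0,0],[0.8,0,-1.8,0,0,0,0],[0.8,0,0,0,0,0,0],[0.8,0,0,0,0,0,0]],
])

```text
clock: 29.72
tool_pos: [0.6673, -0.1945, 0.1545]
orientation: [-90.0, -0.0, -6.0]
force: [0.1, 0.2, 0.4]
opening: 0.0785
```

```bash
python3 - <<'E'
from h import *
i=ctrl.snapshot("side"); a=cv2.resize(i[120:300,220:420],None,fx=2,fy=2,interpolation=cv2.INTER_CUBIC)
c=cam("wrist"); w=ctrl.snapshot("wrist"); q=proj(c,(.6674,-.1966,.08)); cv2.drawMarker(w,tuple(int(round(v)) for v in q),(255,255,255),cv2.MARKER_CROSS,16,1)
cv2.imwrite("pics/s3.png",np.hstack([a,w[:360,120:500]]))
E
```

```text
(no output)
```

View pics/s3.png

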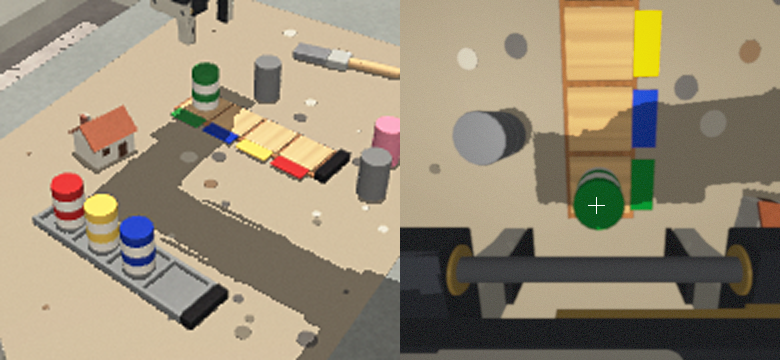

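Blue is upright in the third pocket. The green lid centre (599,204) is about 2 mm in +y from the prediction (596,205), so TCP y = -0.195 is right. Grasping green.

Emit:
step_arm([
  [[0.8,0,0,-1.8,0,0,0],[0.8,0,0,-2,0,0,0],[0.8,0,0,-2,0,0,0],[0.8,0,0,-2,0,0,0],[0.8,0,0,-2,0,0,0],[0.8,0,0,-1.5,0,0,0],[0.8,0,0,-0.5,0,0,0],[0.8,0,0,0,0,0,0],[-1,0,0,0,0,0,0],[-1,0,0,0,0,0,0],[-1,0,0,0,0,0,0],[-1,0,0,0,0,0,0]],
])

```text
clock: 31.32
tool_pos: [0.6676, -0.1953, 0.0361]
orientation: [-90.0, -0.0, -6.0]
force: [-0.1, -0.7, 2.0]
opening: 0.0452
```

Emit:
step_arm([
  [[-1,0,0,0,0,0,0],[-1,0,0,0,0,0,0],[-1,0,0,0,0,0,0]],
])

```text
clock: 31.7
tool_pos: [0.6676, -0.1953, 0.0361]
orientation: [-90.0, -0.0, -6.0]
force: [-0.6, 1.2, 2.9]
opening: 0.0458
```

Emit:
step_arm([
  [[-1,0,0,0.5,0,0,0],[-1,0,0,1.5,0,0,0],[-1,0,0,2,0,0,0],[-1,0,0,2,0,0,0],[-1,0,0,2,0,0,0],[-1,0,0,2,0,0,0],[-1,0,0,1.5,0,0,0],[-1,0,0,0.5,0,0,0],[-1,-0.7,1.3,0,0,0,0],[-1,-1.5,2.8,0,0,0,-0.7],[-1,-2.2,4,0,0,0,0],[-1,-2.5,4.5,0,0,0,0]],
])

```text
clock: 33.2
tool_pos: [0.5968, -0.0681, 0.1547]
orientation: [-90.0, 0.1, -6.8]
force: [0.8, 1.7, -1.4]
opening: 0.0459
```

Emit:
step_arm([
  [[-1,-2.5,4.5,0,0,0,0],[-1,-2.5,4.5,0,0,0,0],[-1,-2.5,4.5,0,0,0,0],[-1,-2.5,4.5,0,0,0,0],[-1,-2.2,4,0,0,0,0],[-1,-1.6,3,0,0,0,0],[-1,0,0,0,0,0,0],[-1,0,0,-1.5,0,0,0],[-1,0,0,-2,0,0,0],[-1,0,0,-2,0,0,0],[-1,0,0,0,0,0,0],[-1,0,0,0,0,0,0]],
])

```text
clock: 34.7
tool_pos: [0.4607, 0.1801, 0.1008]
orientation: [-90.0, 0.0, -6.8]
force: [0.4, -0.1, 0.4]
opening: 0.0455
```

Emit:
step_arm([
  [[-1,0,0.05,-1.5,0,0,0],[-1,0,0,-1.8,0,0,0],[-1,0,0,-1.4,0,0,0],[-1,0,0,-1,0,0,0],[-1,0,0,-0.6,0,0,0],[-1,0,0,-0.3,0,0,0],[-1,0,0,-0.2,0,0,0],[-1,0,0,-0.07,0,0,0],[-1,0,0,0,0,0,0],[-1,0,0,0,0,0,0]],
])

```text
clock: 35.95
tool_pos: [0.4606, 0.1812, 0.0324]
orientation: [-90.0, -0.0, -6.7]
force: [0.7, -0.5, -0.9]
opening: 0.0454
```

Emit:
step_arm([
  [[-1,0,0,-0.05,0,0,0],[-1,0,0,0,0,0,0],[-1,0,0,0,0,0,0]],
])

```text
clock: 36.33
tool_pos: [0.4606, 0.1813, 0.0321]
orientation: [-90.0, -0.0, -6.7]
force: [-1.7, -0.7, 5.9]
opening: 0.0452
```

Contact with the floor. Release, lift, and move aside toward -y.

Emit:
step_arm([
  [[0,0,0,0,0,0,0],[0.8,0,0,0,0,0,0],[0.8,0,0,0,0,0,0],[0.8,0,0,0,0,0,0],[0.8,0,0,0.7,0,0,0],[0.8,0,0,1.5,0,0,0],[0.8,0,0,2,0,0,0],[0.8,0,0,2,0,0,0],[0.8,0,0,2,0,0,0],[0.8,0,0,2,0,0,0],[0.8,0,0,2,0,0,0],[0.8,0,-2,0.5,0,0,0]],
])

```text
clock: 37.83
tool_pos: [0.4612, 0.1618, 0.1603]
orientation: [-89.9, -0.1, -6.6]
force: [-1.0, -0.5, 0.1]
opening: 0.0787
```

Emit:
step_arm([
  [[0.8,0.3,-5,0.5,0,0,0],[0.8,0.3,-5,0.5,0,0,0],[0.8,0.3,-5,0.5,0,0,0],[0.8,0.3,-5,0.5,0,0,0],[0.8,0.3,-5,0.5,0,0,0],[0.8,0.3,-4,0,0,0,0],[0.8,0,-2,0,0,0,0],[0.8,0,0,0,0,0,0],[0.8,0,0,0,0,0,0]],
])

```text
clock: 38.95
tool_pos: [0.4778, -0.149, 0.1834]
orientation: [-90.0, 0.0, -6.8]
force: [0.4, -0.8, -0.3]
opening: 0.079
```

```bash
python3 - <<'E'
from h import *
i=ctrl.snapshot("side"); a=cv2.resize(i[120:320,190:430],None,fx=2,fy=2,interpolation=cv2.INTER_CUBIC)
t=ctrl.snapshot("top"); b=cv2.resize(t[135:268,215:375],None,fx=2,fy=3,interpolation=cv2.INTER_CUBIC)
b=cv2.resize(t[135:268,215:375],None,fx=2,fy=2,interpolation=cv2.INTER_CUBIC); b=cv2.copyMakeBorder(b,0,400-b.shape[0],0,0,cv2.BORDER_CONSTANT)
cv2.imwrite("pics/fin.png",np.hstack([a,b]))
E
```

```text
(no output)
```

View pics/fin.png

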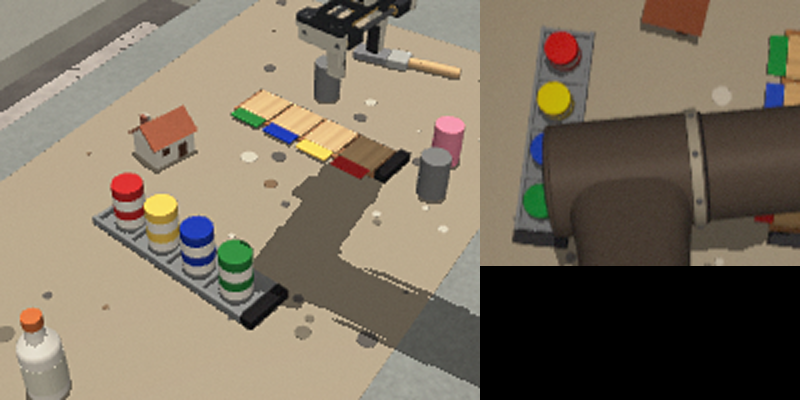

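All four pots are upright in the caddy: red far, then yellow, blue, and green by the black end. The house, glue and brush haven't moved. Handing in.

```bash
python3 -c "
from plant import ctrl
print(ctrl.close_job())"
```

```text
the job is handed in; nothing more can be done
None
```

All four pots are in the caddy in reverse order. Red is in the pocket farthest from the black end, then yellow, blue, and green next to the black end. I handed the job in at about 39 s, with the gripper open and well clear of everything.

- **Placing:** I lowered each pot until the force reading showed it touching the pocket floor (about 2–6 N), then released it.
- **Last pictures:** the side view shows all four upright in their pockets. The house and glue bottle look unmoved in it, and the brush does too, though the gripper partly hides it. In the top view the arm hid part of the blue and green lids, so those two rest on the side view and the force readings.
- **Disagreement:** the wrist camera put the caddy, blue and green about 2 mm further in +y than the top camera did. I corrected for it; the pockets leave 9 mm of slack all round.

No check failed.

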